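# Index the press shuttle and seat the bearing

### The job

On the green bench press, push the shuttle's upright plate with the red face towards the spring barrel until the sprung stop pin has snapped in behind the cam, then take the fingers off it so that the shuttle springs back by itself and rests against the pin with the pulley under the ram. Then press the black palm button of the ram down until the bearing is fully home, flush with the pulley's rim, and let the ram rise again. Only push: take nothing between the fingers and lift nothing, do not touch the pulley, its bearing or the stop pin, and leave everything else on the bench where it is.

Things in the scene. Friction and masses are not known exactly. Their poses are not given: they have to be found in the camera images.
- press: green bench press bolted to the bench. Origin: underside, middle of its slide. Axes: y along the slide, the way the shuttle is pushed (from the red plate towards the grey spring barrel, to the robot's left within 0.25 rad); x away from the robot, z up. Base plate 180 x 360 x 14 mm; column behind, head over the slide (44 mm wide along y, x up to 24 mm before the ram axis, underside 110 mm up); the barrel ends at y = 224 mm.
- shuttle (a joint): travel of the aluminium shuttle along the press y, m. 0 = home, towards the red plate; 0.065 = end stop. A damped spring pushes it home (5 N at 0, 10 N at the end stop; 40 N s/m). Pushed past 0.045 the stop pin snaps in behind the cam on its front edge; let go, it comes back and rests on the pin at 0.045, the pulley then under the ram. Let go earlier, it goes all the way home.
- push_face (a point): centre of the red face of the upright push plate, which rides on the shuttle; axes as the press, so the face looks along -y and is pushed along +y. Red face 48 wide x 44 mm high, centre 76 mm above the bench, plate top at 102 mm. Home, it is 157 mm from the press origin, at y = -157 mm. Beside it the slide's end block and base are at most 40 mm high.
- stop_pin (a joint): how far the sprung stop pin (along x, in the bracket at the front of the slide) is pushed out, m: 0 = in, about 0.008 while the cam's ramp passes its roller. It works by itself.
- pin_knob (a point): centre of the black knob on the outer, robot-side end of the stop pin, 22 mm across, 20 mm long, 29 mm above the bench. Not to be touched.
- ram (a joint): how far the ram is pressed down, m: 0 = up, at rest; its foot meets the bearing after 14 to 17 mm and the bearing is home at 0.020; the stop is at 0.024. A spring lifts it; pressing the bearing home takes about 16 N in all.
- ram_top (a point): centre of the top of the ram's black mushroom palm button, 56 mm across, 206 mm above the bench at rest; pressed straight down. It lies at x = 0, y = +30 mm in the press frame.
- pulley: loose aluminium belt pulley, 76 mm across, 30 mm high, standing in the shuttle's collar; origin at the centre of its underside, 40 mm above the bench. Not to be touched.
- nest (a point): centre of the shuttle's collar (inner diameter 79 mm, 8 mm high), on its floor.
- bearing_fit (a joint): how far the bearing has gone into the pulley's bore, m: 0 = stands 6 mm proud, 0.006 = home, flush with the rim. It fits stiffly: 7 N.
- bearing: ball bearing, 47 mm across, 14 mm high, started in the pulley's bore; origin at its underside. Only the ram's foot may press it.
- spare_bearing: bystander: ball bearing lying before the press, 47 mm across, 14 mm high; origin at its underside
- tape_roll: bystander: roll of black tape lying before the press, 56 x 19 mm; origin at its underside
- pliers: bystander: red pliers lying before the press, 168 x 57 x 14 mm; origin at the underside
- seal_box: bystander: small blue and white carton, 60 x 85 x 28 mm, behind the barrel; origin at its underside
- screwdriver_red: bystander: red screwdriver at the right, 224 mm long, 34 mm high; origin at its underside
- spark_plug: bystander: spark plug lying at the right front, 77 x 19 x 18 mm; origin at its underside

How it is judged:
On the way, in this order (a step that is already met when the one before it is completed fails the run):
1. the shuttle is pushed past the stop pin (value of joint shuttle above 0.0455 m).
2. let go, the shuttle has sprung back and rests on the stop pin (value of joint shuttle between 0.042 and 0.048 m and value of joint stop_pin below 0.003 m and contact force between each of the fingers, the arm and shuttle below 0.1 N and velocity of joint shuttle between -0.01 and 0.01 m/s), for 0.2 s.
3. the ram presses the bearing home (value of joint shuttle between 0.042 and 0.048 m and value of joint stop_pin below 0.003 m and value of joint bearing_fit above 0.0052 m and value of joint ram above 0.017 m).
At the end, for the whole second after the job is handed in: The shuttle rests on the stop pin (42 to 48 mm from home, pin in), the bearing is home in the pulley to within 1 mm, the ram is up again to within 3 mm, and the pulley stands flat in its collar, at rest (value of joint shuttle between 0.042 and 0.048 m and value of joint each of stop_pin, ram below 0.003 m and value of joint bearing_fit above 0.005 m and horizontal distance between pulley and nest below 0.004 m and angle between pulley's own z axis and vertical below 0.05 rad and height (world z) of pulley below 0.044 m and linear speed of pulley below 0.02 m/s); the robot touches nothing.
It fails at once if the pulley is lifted or tipped out of its collar (height (world z) of pulley above 0.048 m or angle between pulley's own z axis and vertical above 0.15 rad).
It fails at once if the robot touches the pulley or its bearing (contact force between any of the fingers, the arm and pulley above 1 N or contact force between any of the fingers, the arm and bearing above 1 N).
It fails at once if the push plate or the palm button is taken between the fingers ((y of the grasp point in the frame of push_face between 0.002 and 0.014 m and x of the grasp point in the frame of push_face between -0.028 and 0.028 m and z of the grasp point in the frame of push_face below 0.022 m) or (horizontal distance between the grasp point and ram_top below 0.02 m and z of the grasp point in the frame of ram_top between -0.03 and -0.003 m)).
It fails at once if the robot touches the stop pin (contact force between any of the fingers, the arm and stop_pin above 1 N).
It fails at once if another thing on the bench is moved more than 30 mm (distance of any of spare_bearing, tape_roll, pliers, seal_box, screwdriver_red, spark_plug from where it was at the start of the episode above 0.03 m).
It also fails if it takes over 42 s, if anything falls off the work surface, if the arm or the gripper's body presses on something with over 40 N, if the wrist force passes 120 N, or if a joint passes its speed limit or range.

### The arm

A 7-joint arm with a two-finger parallel gripper is mounted at the origin on a cart in front of the work surface, level with it; the furniture and walls round the work are solid. World frame = base frame: x ahead of the robot, y to its left, z up, the work surface at z = 0. Lengths are in m, angles in rad, forces in N, time in s.
With the tool pointing down it reaches from about 0.4 to 0.85 m from the base axis. Payload 4.5 kg.
Tool frame: the origin (TCP) lies at the very end of the fingers, on their centre line; the grasp point (between the pads) lies 19 mm behind it (ctrl.pinch_z is the distance from the TCP to the grasp point, in m); z points along the fingers, y is the line along which they close (so a half turn about z gives the same grasp; the last joint's range is limited). The gripper opens to 88 mm and grips with 3 to 60 N. Pads are 18 mm wide; open, the fingers measure 123 mm over their backs; the gripper's body (75 mm by 187 mm) begins 45 mm behind the grasp point.
Start: joints at [0.034, 0.689, -0.195, 1.565, 0.157, 0.902, -0.215], TCP at [0.625, 0, 0.239] pointing down, gripper open.
Joint ranges: [-3.01, 3.01], [-0.46, 2.08], [-1.47, 1.51], [0.13, 2.56], [-1, 4.14], [0.04, 2.09], [-2.66, 2.66]. Speed limits (rad/s): [2.57, 2.57, 3.14, 3.14, 3.14, 3.14, 3.14].

### API

Orientations are given as a unit quaternion [x, y, z, w].
In Python, from station import ctrl gives the robot as it stands. Calls block until the motion is done:
- ctrl.goto(position, orientation): joint-space move of the TCP to a pose.
- ctrl.line_to(position, attitude=None, v=0.15, max_force=None): straight line of the TCP; attitude=None keeps the orientation; v is the mean speed in m/s. With max_force (N) it stops when the force on the tool has changed by that much, and returns True; else False.
- ctrl.goto_joints(angles): joint-space move.
- ctrl.let_go() and ctrl.grasp(force=None): open the fingers fully, or close them until they stop; force is the grip in N (None keeps the last).
- ctrl.pause(seconds).
- ctrl.solve_ik(position, orientation): joint angles nearest the present ones, or None.
- ctrl.sense(): the state.
- ctrl.read_camera(name): name is "scene" or "side" or "wrist"; returns a dict with "image" (480x640x3 uint8, red, green, blue), "range_z" (480x640 float32, m along the optical axis (not along the pixel's ray), 0 where there is no reading), "fx", "fy", "cx", "cy" (pixels), "world_to_cam" (4x4, takes a point from world to camera coordinates); the wrist camera has in their place "hand_eye" (4x4, takes a point from camera to tool coordinates, whose origin is the TCP and whose axes are the flange's). Camera axes: x right, y down, z forward; pixel columns grow to the right and rows downward; lengths in m; the calibration is good to about 2 mm. A picture is of the moment at which its call begins: read the wrist's pose just before it.
A pose or a line that the arm cannot do raises ctrl.PlanningError and nothing moves.
- ctrl.job_done(): hands the job in; it is judged then, once.
Trained networks look in a picture, given as the dict that the camera call returned (one of the last four; its "shot" number tells which), for a name from the list of things; names that differ only in an ending like _2 or _b are one class to them, and where a whole thing is asked for, a point or a joint stands for the part that bears it (a point fixed in the world has none). Each returns a list of dicts, best first, with "score" (0 to 1); they miss things now and then, are a little off and sometimes report something else, mostly with a low value. They report only what shows in the picture. A call takes as long as a camera call.
- ctrl.boxes_of(picture, name): "bbox" ([left, top, right, bottom] in pixels, round what is visible of it).
- ctrl.masks_of(picture, name): "mask" (480x640 bool, what is visible of it) and "bbox" ([left, top, right, bottom] in pixels, round what is visible of it).
The state is a dict: "t": time; "qpos": joint angles; "joint_velocities": joint speeds; "tau": joint torques, N m; "tcp_pos": TCP position; "tcp_rot": TCP orientation; "contact_force": force on the tool from outside, world axes, zero at the start; "wrist_torque": the same for the moment, N m; "opening": finger opening in m; "gripper_force": force on a finger pad.
Only numpy, scipy, OpenCV 4.12 (cv2) and the standard library are available. Lean on these libraries where they do the work, as an engineer would, in place of code of your own. Each camera call takes 0.05 s, during which the arm holds its last target. There are 200 camera calls.

## Working session

There is one attempt and no reset: what is moved stays moved. The work goes in short steps, each a Python script; the robot and the scene stay as the last script left them, time stands still between calls to the robot, and variables do not carry over. Pictures are saved under pics/ and viewed, at most 10 in all, crops included, and the job is handed in when it is done.

```bash
mkdir -p pics; cat > h.py <<'E'
import numpy as np, cv2
from station import ctrl
def cloud(p, m):
    v,u=np.nonzero(m & (p["range_z"]>0)); z=p["range_z"][v,u]
    c=np.stack([(u-p["cx"])/p["fx"]*z,(v-p["cy"])/p["fy"]*z,z,np.ones_like(z)])
    return (np.linalg.inv(p["world_to_cam"])@c)[:3].T
def save(p,n): cv2.imwrite("pics/"+n,p["image"][:,:,::-1])
E
python3 - <<'E'
from h import *
for cam in("scene","side"):
    p=ctrl.read_camera(cam); save(p,cam+".png")
    for n in("push_face","ram_top","pin_knob","press","pulley"):
        for r in ctrl.masks_of(p,n)[:2]:
            c=cloud(p,r["mask"])
            print(cam,n,round(r["score"],2),r["bbox"],len(c), np.percentile(c,[2,50,98],axis=0).round(3).tolist() if len(c) else "")
print(ctrl.sense())
E
```

```text
scene push_face 0.87 [309.2, 247.2, 407.5, 329.4] 2814 [[0.497, -0.3, 0.02], [0.528, -0.233, 0.04], [0.592, -0.053, 0.102]]
scene push_face 0.6 [302.8, 281.3, 328.3, 304.9] 100 [[0.449, -0.14, 0.024], [0.457, -0.134, 0.034], [0.51, -0.123, 0.04]]
scene ram_top 0.96 [321.2, 199.6, 350.1, 252.6] 522 [[0.54, -0.14, 0.093], [0.558, -0.12, 0.202], [0.585, -0.094, 0.206]]
scene pin_knob 0.69 [300.7, 280.1, 326.9, 303.4] 88 [[0.449, -0.14, 0.029], [0.457, -0.134, 0.035], [0.511, -0.123, 0.04]]
scene press 0.84 [274.3, 202.6, 438.4, 360.1] 11355 [[0.458, -0.344, 0.005], [0.543, -0.178, 0.035], [0.644, 0.024, 0.203]]
scene press 0.4 [325.4, 200.7, 348.1, 252.4] 505 [[0.54, -0.139, 0.092], [0.557, -0.12, 0.202], [0.583, -0.095, 0.206]]
scene pulley 0.72 [331.3, 254.3, 367.2, 286.4] 934 [[0.524, -0.195, 0.042], [0.551, -0.166, 0.069], [0.594, -0.124, 0.076]]
scene pulley 0.26 [313.5, 247.0, 407.2, 331.8] 2645 [[0.497, -0.3, 0.023], [0.528, -0.235, 0.04], [0.589, -0.063, 0.102]]
side push_face 0.81 [301.3, 225.3, 363.1, 286.9] 1472 [[0.497, -0.293, 0.018], [0.535, -0.226, 0.04], [0.607, -0.068, 
[... 766 characters left out ...]
 0.03376554,  0.68906985, -0.19458028,  1.56528318,  0.15731895,
        0.9025174 , -0.21512509]), 'joint_velocities': array([ 0.00027434,  0.00012653,  0.00120252, -0.00048514, -0.00160056,
       -0.00064633,  0.00036594]), 'tau': array([ 1.27007563e-03, -5.27249801e+01, -1.26611777e+00, -1.53679830e+01,
       -5.19384351e-02, -3.65953729e-04,  3.85413284e-05]), 'tcp_pos': array([6.25030856e-01, 3.06504464e-05, 2.38765549e-01]), 'tcp_rot': array([7.07097520e-01, 7.07116040e-01, 3.17717668e-05, 4.46721419e-05]), 'contact_force': array([-0.42032434,  0.26352868,  0.05927046]), 'wrist_torque': array([0.01598906, 0.03763796, 0.04265962]), 'gripper_force': 0.0, 'opening': 0.08830466611424653}
```

```bash
python3 - <<'E'
from h import *
for cam in("scene","side"):
    p=ctrl.read_camera(cam)
    c=cloud(p,ctrl.masks_of(p,"ram_top")[0]["mask"]); t=c[(c[:,2]>.2)&(c[:,2]<.212)]
    print(cam,"ram",len(t),cv2.minEnclosingCircle(t[:,:2].astype(np.float32)),t.mean(0))
    c=cloud(p,ctrl.masks_of(p,"push_face")[0]["mask"])
    t=c[(c[:,2]>.055)&(c[:,2]<.106)&(c[:,1]<-.22)]
    print("plate",len(t),np.percentile(t,[1,50,99],axis=0).round(4).tolist())
    # red pixels
    a=cloud(p,np.ones((480,640),bool)); im=p["image"][p["range_z"]>0].astype(int)
    red=(im[:,0]>110)&(im[:,1]<70)&(im[:,2]<70)&(a[:,2]>.045)&(a[:,2]<.105)&(abs(a[:,0]-.53)<.08)&(a[:,1]<-.2)&(a[:,1]>-.4)
    r=a[red]; print("red",len(r))
    if len(r)>10: print(r.mean(0),np.percentile(r,[2,98],axis=0).round(4).tolist(),np.polyfit(r[:,0],r[:,1],1))
    tt=t[t[:,2]>.098]
    if len(tt)>10: print("top",len(tt),tt.mean(0),cv2.minAreaRect(tt[:,:2].astype(np.float32)))
    # barrel/base edges
    b=a[(a[:,2]>.010)&(a[:,2]<.018)&(abs(a[:,0]-.55)<.2)&(abs(a[:,1]+.15)<.3)]
    print("base",len(b),cv2.minAreaRect(b[:,:2].astype(np.float32)))
    im=p["image"][150:390,210:530,::-1]; cv2.imwrite(f"pics/{cam}_c.png",cv2.resize(im,None,fx=2.4,fy=2.4,interpolation=2))
E
```

```text
scene ram 327 ((0.5645972490310669, -0.11533023416996002), 0.028296932578086853) [ 0.56194827 -0.11737351  0.20375034]
plate 512 [[0.5097, -0.3017, 0.0564], [0.5308, -0.2952, 0.0873], [0.566, -0.2692, 0.1033]]
red 251
[ 0.53715101 -0.29795052  0.08000632] [[0.5164, -0.3016, 0.0564], [0.5601, -0.2934, 0.0987]] [-0.14042389 -0.22252168]
top 156 [ 0.53741992 -0.29139446  0.10091698] ((0.5389481782913208, -0.29193535447120667), (0.014237342402338982, 0.05886374041438103), 82.312744140625)
base 4844 ((0.5098347067832947, -0.1714334487915039), (0.5532964468002319, 0.2917633652687073), 84.4366455078125)
side ram 154 ((0.5639324188232422, -0.11393444240093231), 0.02878040447831154) [ 0.56172264 -0.1091016   0.20360376]
plate 298 [[0.5085, -0.2954, 0.056], [0.5366, -0.2845, 0.0794], [0.5672, -0.2645, 0.1034]]
red 0
top 46 [ 0.53650233 -0.28692251  0.10070969] ((0.5372645258903503, -0.2867943346500397), (0.017087159678339958, 0.05733874812722206), 83.74139404296875)
base 2079 ((0.5117169618606567, -0.1789029836654663), (0.5281167030334473, 0.2745409309864044), 81.48015594482422)
```

View pics/scene_c.png

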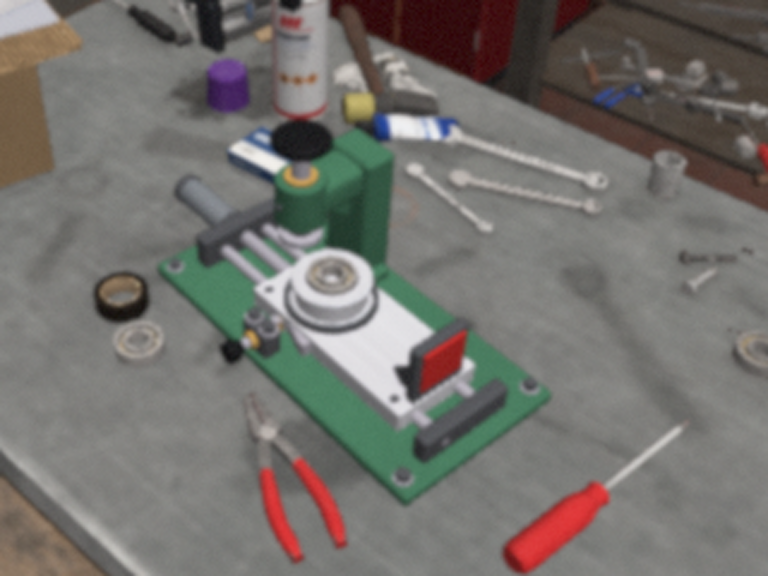

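View pics/side_c.png

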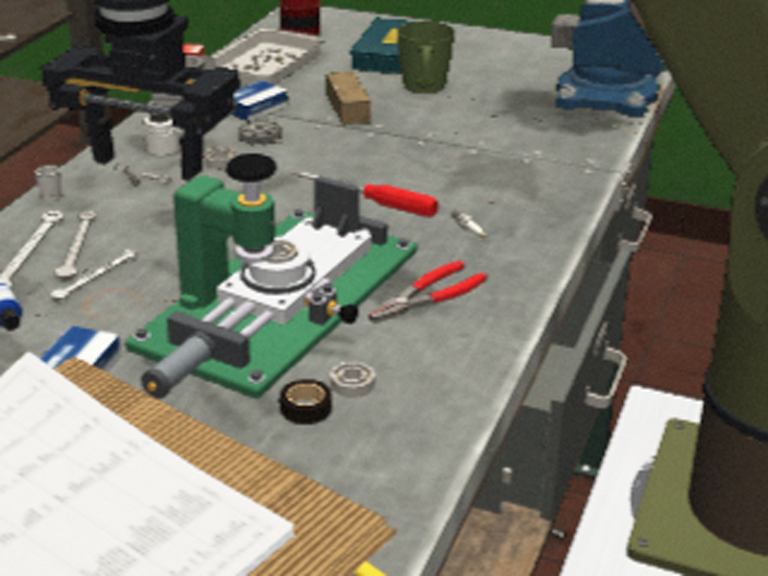

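Scene crop: shuttle home, red plate at about (440,360), palm button at (302,140), knob at (232,350). The side view agrees. The measured face-to-ram distance is 185 mm against a nominal 187, and the yaw is about -0.14 from both the face slope and the face-to-ram line. I'll push now.

```bash
cat >> h.py <<'E'
from scipy.spatial.transform import Rotation as R
yaw=-0.14; ex=np.array([np.cos(yaw),np.sin(yaw),0]); ey=np.array([-np.sin(yaw),np.cos(yaw),0])
ram=np.array([.564,-.1147,.206]); face=ram-.187*ey; face[2]=.070
Q=(R.from_euler("z",yaw)*R.from_quat([.70710678,.70710678,0,0])).as_quat()
E
python3 - <<'E'
from h import *
ctrl.grasp(5)
a=face-.040*ey; print("face",face)
ctrl.line_to([.625,0,.31]); ctrl.goto([a[0],a[1],.30],Q); ctrl.line_to(a,v=.15)
s=ctrl.sense(); print(s["tcp_pos"],s["contact_force"],s["opening"],s["t"])
hit=ctrl.line_to(face+.01*ey,v=.03,max_force=3)
s=ctrl.sense(); d=R.from_euler("z",-yaw).apply(s["tcp_pos"]-face); print(hit,d,s["contact_force"],s["t"])
save(ctrl.read_camera("scene"),"touch.png")
E
```

```text
face [ 0.53790544 -0.29987039  0.07      ]
[ 0.53289817 -0.33982009  0.07086471] [0.15339855 0.07976577 0.50475801] 0.00044304144643406883 5.8333
True [ 4.62842198e-05 -8.89354286e-03 -2.47425210e-05] [ 0.17192987 -4.27513456  2.24838701] 6.8917
```

View pics/touch.png

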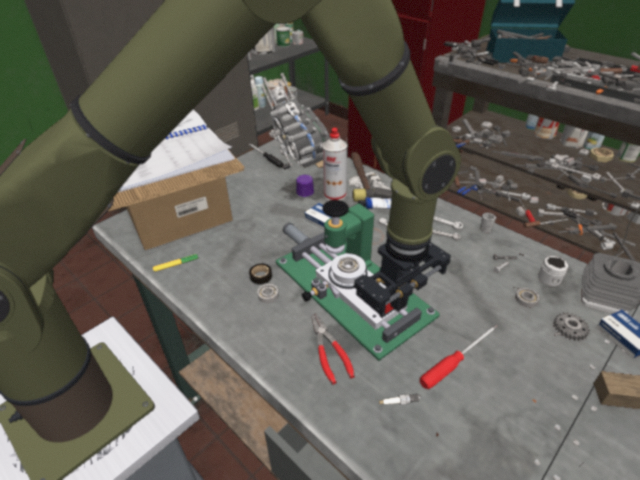

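The fingers touch the red plate (near pixel 400,300) exactly where predicted. The pulley at (347,268) is clear of the gripper. Next: push, release and check.

```bash
python3 - <<'E'
from h import *
c=ctrl.sense()["tcp_pos"]
hit=ctrl.line_to(c+.055*ey,v=.06,max_force=35)
s=ctrl.sense(); print(hit,R.from_euler("z",-yaw).apply(s["tcp_pos"]-c),s["contact_force"])
ctrl.line_to(c-.03*ey,v=.12); ctrl.pause(.4)
s=ctrl.sense(); print(s["contact_force"],s["t"])
a=s["tcp_pos"]; ctrl.line_to([a[0],a[1],.30],v=.2)
p=ctrl.read_camera("scene")
a=cloud(p,np.ones((480,640),bool)); im=p["image"][p["range_z"]>0].astype(int)
r=a[(im[:,0]>110)&(im[:,1]<70)&(im[:,2]<70)&(a[:,2]>.045)&(a[:,2]<.105)&(abs(a[:,0]-.54)<.08)&(a[:,1]<-.15)&(a[:,1]>-.4)]
print(len(r), ((r.mean(0)-face)@ey) if len(r) else "", r.mean(0))
cv2.imwrite("pics/latched.png",cv2.resize(p["image"][190:370,260:480,::-1],None,fx=3,fy=3,interpolation=2))
E
```

```text
False [-2.52438692e-05  5.06534008e-02 -5.44791521e-05] [ 0.63390921 -9.37942008 -2.24145425]
[-0.59726287  0.33037352 -0.39830653] 9.2583
249 0.04652143156406869 [ 0.54376224 -0.25371465  0.07914088]
```

View pics/latched.png

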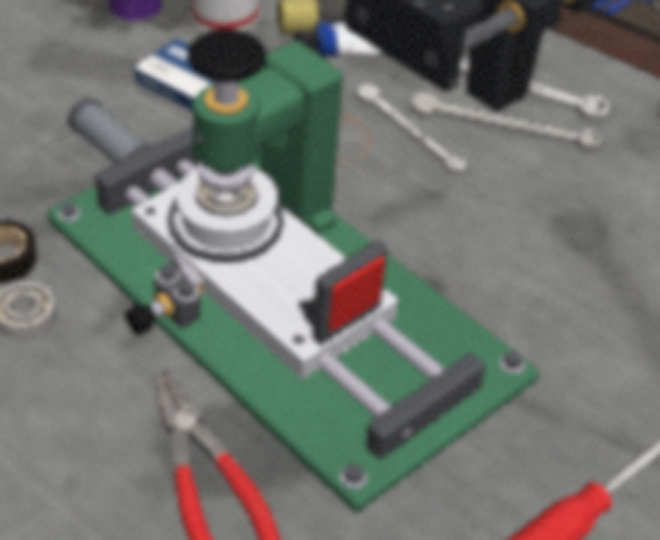

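The shuttle is latched: the red face has moved about 45 mm and the pulley at (228,205) sits under the ram. The arm lags about 4 mm under 9 N, so I'll press in steps and judge by the measured TCP height.

```bash
python3 - <<'E'
from h import *
ctrl.goto([ram[0],ram[1],.30],Q); ctrl.line_to([ram[0],ram[1],.222],v=.15)
hit=ctrl.line_to([ram[0],ram[1],.195],v=.03,max_force=2.5)
s=ctrl.sense(); z0=s["tcp_pos"][2]; print(hit,s["tcp_pos"],s["contact_force"])
for k in range(16,36,2):
    ctrl.line_to([ram[0],ram[1],.206-k/1000],v=.03); ctrl.pause(.15)
    s=ctrl.sense(); d=.206-s["tcp_pos"][2]; F=s["contact_force"]
    print(k,(s["tcp_pos"]-ram).round(4),F.round(1),round(s["t"],1))
    if d>.0212 or F[2]>32: break
E
```

```text
True [ 0.56405361 -0.1146719   0.20463728] [-0.54495471 -0.46174703  3.89500897]
16 [ 0.0001  0.     -0.0153] [-2.2 -0.2  7.5] 13.6
18 [ 0.0001  0.     -0.017 ] [-1.5  0.7  9.2] 14.0
20 [ 0.0001  0.     -0.0188] [-2.4  0.3 11.2] 14.4
22 [ 0.0002  0.     -0.0201] [-3.6  0.9 16.4] 14.8
24 [ 0.0002 -0.     -0.0203] [-7.5  0.9 29. ] 15.2
26 [ 0.0002 -0.     -0.0205] [-12.2   1.6  42.6] 15.6
```

The force rises steeply at 20.3 mm, so the bearing is home. I'll raise the ram and check.

```bash
python3 - <<'E'
from h import *
ctrl.line_to([ram[0],ram[1],.23],v=.06); ctrl.line_to([ram[0],ram[1],.33],v=.2)
a=face-.06*ey; ctrl.goto([a[0],a[1],.33],Q); ctrl.pause(.3)
p=ctrl.read_camera("scene"); a=cloud(p,np.ones((480,640),bool)); im=p["image"][p["range_z"]>0].astype(int)
r=a[(im[:,0]>110)&(im[:,1]<70)&(im[:,2]<70)&(a[:,2]>.045)&(a[:,2]<.105)&(abs(a[:,0]-.54)<.08)&(a[:,1]<-.15)&(a[:,1]>-.4)]
print("face",(r.mean(0)-face)@ey)
t=cloud(p,ctrl.masks_of(p,"ram_top")[0]["mask"]); print("ram z",np.percentile(t[:,2],[90,98]), ctrl.sense()["contact_force"],ctrl.sense()["t"])
cv2.imwrite("pics/end.png",cv2.resize(p["image"][190:370,260:480,::-1],None,fx=3,fy=3,interpolation=2))
E
```

```text
face 0.04651184355301092
ram z [0.20516019 0.20620679] [0.64067482 0.3914129  0.53009074] 18.5833
```

View pics/end.png

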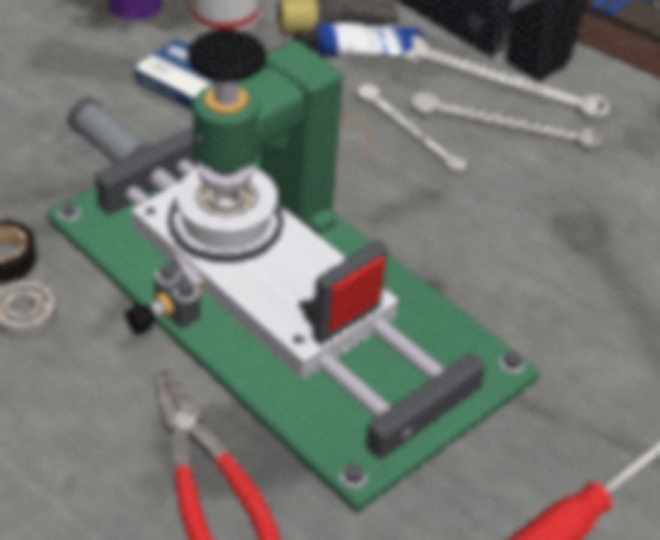

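The ram is up with its top at 206 mm. The shuttle is still latched, and the bearing at (228,197) now sits flush in the pulley. Handing in.

```bash
python3 -c "
from station import ctrl
print(ctrl.job_done())"
```

```text
the job is handed in; nothing more can be done
None
```

The job is handed in (no verdict returned): the shuttle rests on the stop pin about 45 mm from home, the ram met a hard stop at 20 mm with the bearing looking flush, and the ram is back up at 206 mm, all at about 19 s of the 42 s allowed.

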